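Clean and restart the cup warmer

TASK

Sugar has been spilled on the cup warmer: switch its isolator off, and while it is off push every sugar lump into the crumb tray with the wooden scraper, never with your fingers. After that, still with the power off, stand the scraper back in the middle of the trivet, turn the thermostat dial to 4 and stand every espresso cup there is upright on the warming plate. Last of all switch the isolator on again, and leave the other things on the dresser where they are.

Things in the scene. Friction and masses are not known exactly. Their poses are not given: they have to be found in the camera images.
- warmer: warming plate appliance fixed to the dresser, 180 mm (x) x 370 mm (y); origin on the dresser under the plate, x away from the robot, y left, z up: crumb tray at its -y end, plate in the middle, white control box with the dial at its +y end (y 110 to 195 mm, top at z 36 mm)
- plate (a point): point on top of the flat steel plate (warming plate x 0, y 0, z 30 mm; same axes). Inside its rims the plate spans x -85 to 85 mm, y -100 to 105 mm; the rims, 10 mm high, stand at x = -85, x = 85 and y = 105; at y = -100 there is no rim and it drops into the crumb tray
- tray (a point): centre of the crumb tray's floor (warming plate x 0, y -136, z 6 mm; same axes). Inside, the tray is 172 mm (x) by 72 mm (y); its walls reach z 34 mm over the dresser
- dial (a joint): thermostat dial on the control box; angle in rad, growing clockwise seen from above; the scale has seven tick marks numbered 0 to 6 clockwise, 0.4 rad apart, so number n is at 0.4 n; mark 0 is the long tick, on the side away from the robot, where the white pointer stands at 0. Range 0 to 2.4
- dial_grip (a point): on the dial's axis (warming plate x 0, y 151.5 mm), at z 62 mm over the dresser, where to grip; the dial's grip bar is 14 mm thick, 52 mm long, from z 44 to 70 mm, and at angle 0 runs along the warming plate's x; the pointer is on its x end. This point's x axis turns with the bar
- isolator: isolator (knife switch): grey box fixed to the dresser, 90 mm (x) x 70 mm (y) x 45 mm high, origin at the centre of its underside; on the left or right of the warming plate
- isolator_hinge (a point): centre of the lever's hinge, 55 mm above the isolator's underside; the hinge axis is the isolator's y
- isolator_tip (a point): middle of the black cross bar (20 mm thick, 50 mm long along the isolator's y) at the lever's end, 68 mm from the hinge
- isolator_lever (a joint): isolator lever angle in rad: 0 = off, leaning 0.6 rad from upright towards the isolator's -x (towards the robot); 1.2 = on, leaning 0.6 rad towards +x (away from the robot). Its weight carries it to the stop on either side once past upright (0.6)
- trivet: round dark silicone trivet fixed to the dresser, 150 mm across, 6 mm thick, origin at the centre of its underside; on the other side of the warming plate than the isolator
- scraper: wooden scraper standing on the trivet: block 110 mm (x) x 30 mm (y) x 24 mm high, with an upright handle on its middle, 40 mm (x) x 24 mm (y), from z 24 to 84 mm; origin at the centre of its underside. Grip the handle about 62 mm above the underside
- lump0: spilled sugar lump, pale brown block 18 x 16 x 12 mm high, origin at the centre of its underside; 3 to 5 of the five are present, lying on the warming plate
- lump1: spilled sugar lump, pale brown block 18 x 16 x 12 mm high, origin at the centre of its underside; 3 to 5 of the five are present, lying on the warming plate
- lump2: spilled sugar lump, pale brown block 18 x 16 x 12 mm high, origin at the centre of its underside; 3 to 5 of the five are present, lying on the warming plate
- lump3: spilled sugar lump, pale brown block 18 x 16 x 12 mm high, origin at the centre of its underside; 3 to 5 of the five are present, lying on the warming plate
- lump4: spilled sugar lump, pale brown block 18 x 16 x 12 mm high, origin at the centre of its underside; 3 to 5 of the five are present, lying on the warming plate
- cup0: white handleless espresso cup, open at the top, 66 mm high, 62 mm across at the rim and narrowing to the foot, origin at the centre of its underside, z up; stands on the dresser to the left or right of the warming plate; one or two of the two are present
- cup1: white handleless espresso cup, open at the top, 66 mm high, 62 mm across at the rim and narrowing to the foot, origin at the centre of its underside, z up; stands on the dresser to the left or right of the warming plate; one or two of the two are present
- canister: stainless canister with clamp latch, 104 mm across, 138 mm high, at the back; a bystander, origin at the centre of its underside
- jam_jar: glass jar 68 mm across, 100 mm high, at the left; a bystander, origin at the centre of its underside
- timer: grey kitchen timer 64 mm across, 50 mm high, near the robot; a bystander, origin at the centre of its underside
- pepper_mill: dark wooden pepper mill 50 mm across, 100 mm high, near the robot; a bystander, origin at the centre of its underside
- spoon: spoon 150 mm long lying at the right; a bystander, origin at its middle
There are look-alikes about, which are no part of the job. What is shaped like the cup1 but blue is not meant. What is shaped like the cup0 but green or purple is not meant.

How it is judged:
On the way, in this order (a step that is already met when the one before it is completed fails the run):
1. the isolator is switched off (value of joint isolator_lever below 0.12 rad), for 0.2 s.
2. all sugar lumps are in the crumb tray, the isolator being off (value of joint isolator_lever below 0.12 rad and z of lump0 in the frame of warmer between 0 and 0.027 m and y of lump0 in the frame of warmer between -0.175 and -0.1 m and x of lump0 in the frame of warmer between -0.09 and 0.09 m and z of lump1 in the frame of warmer between 0 and 0.027 m and y of lump1 in the frame of warmer between -0.175 and -0.1 m and x of lump1 in the frame of warmer between -0.09 and 0.09 m and z of lump2 in the frame of warmer between 0 and 0.027 m and y of lump2 in the frame of warmer between -0.175 and -0.1 m and x of lump2 in the frame of warmer between -0.09 and 0.09 m and z of lump3 in the frame of warmer between 0 and 0.027 m and y of lump3 in the frame of warmer between -0.175 and -0.1 m and x of lump3 in the frame of warmer between -0.09 and 0.09 m and z of lump4 in the frame of warmer between 0 and 0.027 m and y of lump4 in the frame of warmer between -0.175 and -0.1 m and x of lump4 in the frame of warmer between -0.09 and 0.09 m), for 0.2 s.
3. scraper on the trivet, dial at 4, every cup upright on the plate, the isolator still off (all of step 2 and horizontal distance between scraper and trivet below 0.035 m and height (world z) of scraper below 0.014 m and angle between each of scraper, cup0, cup1's own z axis and vertical below 0.15 rad and linear speed of each of scraper, cup0, cup1 below 0.03 m/s and value of joint dial between 1.47 and 1.73 rad and x of cup0 in the frame of warmer between -0.065 and 0.065 m and y of cup0 in the frame of warmer between -0.085 and 0.088 m and z of cup0 in the frame of warmer between 0.026 and 0.036 m and x of cup1 in the frame of warmer between -0.065 and 0.065 m and y of cup1 in the frame of warmer between -0.085 and 0.088 m and z of cup1 in the frame of warmer between 0.026 and 0.036 m), for 0.2 s.
4. the isolator is switched on (value of joint isolator_lever above 1.08 rad), for 0.2 s.
At the end, for the whole second after the job is handed in: isolator lever at its on stop (over 1.08 rad); every sugar lump in the crumb tray; dial within 0.13 rad of 4 (1.6 rad); every cup upright (within 0.15 rad) and at rest with its foot wholly on the plate; scraper upright at rest on the trivet, within 35 mm of its middle (value of joint isolator_lever above 1.08 rad and z of lump0 in the frame of warmer between 0 and 0.027 m and y of lump0 in the frame of warmer between -0.175 and -0.1 m and x of lump0 in the frame of warmer between -0.09 and 0.09 m and z of lump1 in the frame of warmer between 0 and 0.027 m and y of lump1 in the frame of warmer between -0.175 and -0.1 m and x of lump1 in the frame of warmer between -0.09 and 0.09 m and z of lump2 in the frame of warmer between 0 and 0.027 m and y of lump2 in the frame of warmer between -0.175 and -0.1 m and x of lump2 in the frame of warmer between -0.09 and 0.09 m and z of lump3 in the frame of warmer between 0 and 0.027 m and y of lump3 in the frame of warmer between -0.175 and -0.1 m and x of lump3 in the frame of warmer between -0.09 and 0.09 m and z of lump4 in the frame of warmer between 0 and 0.027 m and y of lump4 in the frame of warmer between -0.175 and -0.1 m and x of lump4 in the frame of warmer between -0.09 and 0.09 m and horizontal distance between scraper and trivet below 0.035 m and height (world z) of scraper below 0.014 m and angle between each of scraper, cup0, cup1's own z axis and vertical below 0.15 rad and linear speed of each of scraper, cup0, cup1 below 0.03 m/s and value of joint dial between 1.47 and 1.73 rad and x of cup0 in the frame of warmer between -0.065 and 0.065 m and y of cup0 in the frame of warmer between -0.085 and 0.088 m and z of cup0 in the frame of warmer between 0.026 and 0.036 m and x of cup1 in the frame of warmer between -0.065 and 0.065 m and y of cup1 in the frame of warmer between -0.085 and 0.088 m and z of cup1 in the frame of warmer between 0.026 and 0.036 m); the robot touches nothing.
It fails at once if a sugar lump is touched with the fingers (contact force between the fingers and lump0 above 0.5 N or contact force between the fingers and lump1 above 0.5 N or contact force between the fingers and lump2 above 0.5 N or contact force between the fingers and lump3 above 0.5 N or contact force between the fingers and lump4 above 0.5 N).
It fails at once if a bystander is moved more than 5 cm (distance of any of canister, jam_jar, timer, pepper_mill, spoon from where it was at the start of the episode above 0.05 m).
Of lump0, lump1, lump2, lump3, lump4 only 3 to 5 are there at a start; the rules pass over those that are not, and their reading is None.
Of cup0, cup1 only 1 to 2 are there at a start; the rules pass over those that are not, and their reading is None.
At some moment in a run one of cup0, cup1 may be knocked a few centimetres aside while the robot is not near it.
Once in a run the grip may slacken for a moment while it holds something.
It also fails if it takes over 200 s, if anything falls off the work surface, if the arm or the gripper's body presses on something with over 40 N, if the wrist force passes 120 N, or if a joint passes its speed limit or range.

ROBOT

A 6-joint arm with a two-finger parallel gripper is mounted at the origin on the work surface. World frame = base frame: x ahead of the robot, y to its left, z up, the work surface at z = 0. Lengths are in m, angles in rad, forces in N, time in s.
With the tool pointing down it reaches from about 0.3 to 0.825 m from the base axis. Payload 5.4 kg.
Tool frame: the origin (TCP) lies on the centre line of the jaws, within the pads' length; the fingertips stand ahead of it and the grasp point (between the pads) is the TCP (manip.tips_ahead is the z of the fingertips in the tool frame, in m); z points along the fingers, y is the line along which they close (so a half turn about z gives the same grasp; the last joint's range is limited). The gripper opens to 92 mm and grips with 3 to 60 N. Pads are 20 mm wide; open, the fingers measure 128 mm over their backs; the gripper's body (75 mm by 189 mm) begins 69 mm behind the grasp point.
Start: joints at [-1.458, 0.158, 1.597, -0, 1.386, -0.21], TCP at [0.182, -0.545, 0.204] pointing down, gripper open.
Joint ranges: [-2.91, 2.91], [-0.94, 2.29], [0.18, 2.7], [-1.29, 4.43], [0.17, 2.64], [-3, 3]. Speed limits (rad/s): [2.57, 2.57, 3.14, 3.14, 3.14, 3.14].

INTERFACE

Orientations are given as a 3x3 rotation matrix whose columns are the frame's x, y, z axes.
In Python, from station import manip gives the robot as it stands.
- The arm moves only by the shell command python3 -m pendant 'ROWS'. ROWS is a JSON object of lists of equal length, an entry for each row: "rotation": the turn, a rotation vector about the tool's x, y, z in units of pi rad (1.0 is pi rad), a list of three; "offset": the shift along the tool's x, y, z in units of 300 mm (1.0 is 300 mm), a list of three; "gripper": the closure, from -1 (fully open) to 1 (shut). A call has 1 to 12 rows; each row is the pose to reach, as a shift and turn from the pose commanded when the call began, along the tool's axes at that moment, turning the shorter way round; what a row does not reach only later rows make up. A row lasts 1/8 s, in which the tool goes at most 62.5 mm and 10.7 degrees, less where a joint would pass 70% of its speed; a pose out of reach is approached as far as the arm can. A call with a number of a shift or a turn outside -1 to 1 is refused whole. A call with a gripper value outside its range is refused whole. The fingers move at their own pace and stop on an object; the grip force is fixed at half the most. Time passes only in rows, so rows that repeat a pose let the fingers close. It gives the time, the measured TCP pose, the force, the opening and the grip force at its end, in the units of the state.
- manip.observe(): the state, without advancing time (a new reading comes with each control period).
- manip.snapshot(name): name is "side" or "top"; returns a dict with "frame" (480x640x3 uint8, red, green, blue), "K" (3x3 intrinsics, pixels), "k1" (the pictures are not rectified: a ray, as slopes to the right and down, at radius r is drawn at 1 + k1 r^2 times it, then the intrinsics apply), "cam_to_world" (4x4, takes a point from camera to world coordinates). Camera axes: x right, y up, looking along -z (the intrinsics and any distortion apply to the point x, -y, -z); pixel columns grow to the right and rows downward; lengths in m; the calibration is good to about 2 mm. A picture is of the moment at which its call begins. There is no depth.
- manip.sign_off(): hands the job in; it is judged then, once.
The state is a dict: "time": time; "joint_pos": joint angles; "qvel": joint speeds; "tau": joint torques, N m; "tcp_pos": TCP position; "ee_rot": TCP orientation; "force": force on the tool from outside, world axes, zero at the start; "torque": the same for the moment, N m; "gripper_width": finger opening in m; "grip_force": force on a finger pad.
Only numpy, scipy, OpenCV 4.12 (cv2) and the standard library are available. Lean on these libraries where they do the work, as an engineer would, in place of code of your own. Each camera call takes 0.05 s, during which the arm holds its last target. There are 200 camera calls.

## Working session

There is one attempt and no reset: what is moved stays moved. The work goes in short steps, Python scripts to look and compute and a shell command to move; the robot and the scene stay as the last step left them, time stands still between calls to the robot, and variables do not carry over. Pictures are saved under pics/ and viewed, at most 14 in all, crops included, and the job is handed in when it is done.

```bash
ls; mkdir -p pics
cat > h.py <<'E'
import numpy as np, cv2
from station import manip
def snap(n,f=None):
    s=manip.snapshot(n)
    if f: cv2.imwrite('pics/'+f,cv2.cvtColor(s['frame'],cv2.COLOR_RGB2BGR))
    return s
def ray(s,uv):
    K=np.array(s['K']);T=np.array(s['cam_to_world'])
    d=(np.array(uv,float)-K[:2,2])/[K[0,0],K[1,1]]
    k=s['k1'];x=d.copy()
    for _ in range(30): x=d/(1+k*(x@x))
    return T[:3,3],T[:3,:3]@np.array([x[0],-x[1],-1])
def onz(s,uv,z):
    o,d=ray(s,uv);return o+d*(z-o[2])/d[2]
def proj(s,p):
    T=np.array(s['cam_to_world']);K=np.array(s['K'])
    c=T[:3,:3].T@(np.array(p)-T[:3,3]);x=np.array([c[0],-c[1]])/-c[2]
    x=x*(1+s['k1']*(x@x));return K[:2,:2].diagonal()*x+K[:2,2]
def tri(s1,a,s2,b):
    o1,d1=ray(s1,a);o2,d2=ray(s2,b)
    d1/=np.linalg.norm(d1);d2/=np.linalg.norm(d2)
    t=np.linalg.lstsq(np.stack([d1,-d2],1),o2-o1,rcond=None)[0]
    p,q=o1+d1*t[0],o2+d2*t[1];return (p+q)/2,np.linalg.norm(p-q)
E
python3 - <<'E'
from h import *
np.set_printoptions(precision=4,suppress=True)
for n in('top','side'):
    s=snap(n,n+'0.png');print(n,s['K'],s['k1'],s['cam_to_world'])
o=manip.observe();print(o,manip.tips_ahead)
E
```

```text
pics
top [[515.3118   0.     316.4399]
 [  0.     515.3118 241.3044]
 [  0.       0.       1.    ]] 0.04335432613064393 [[-0.0125  0.9968 -0.079   0.4731]
 [-0.9996 -0.0145 -0.025  -0.0185]
 [-0.0261  0.0787  0.9966  1.2862]
 [ 0.      0.      0.      1.    ]]
side [[448.2191   0.     312.6604]
 [  0.     448.2191 238.3292]
 [  0.       0.       1.    ]] -0.0347541879003949 [[-0.8843  0.2577 -0.3893  0.1842]
 [-0.4667 -0.4627  0.7537  0.7689]
 [ 0.0141  0.8482  0.5295  0.6419]
 [ 0.      0.      0.      1.    ]]
{'time': 0.1, 'joint_pos': array([-1.4581,  0.159 ,  1.5981,  0.    ,  1.3862, -0.2101]), 'qvel': array([ 0.0006, -0.0021, -0.0017, -0.0008,  0.0007, -0.0007]), 'tau': array([ -0.0007, -38.6504, -32.2961,   0.0703,   0.034 ,  -0.    ]), 'tcp_pos': array([ 0.1823, -0.5447,  0.2034]), 'ee_rot': array([[ 0.9484,  0.3172, -0.0002],
       [ 0.3172, -0.9484,  0.0016],
       [ 0.0003, -0.0016, -1.    ]]), 'force': array([ 0.158 , -0.0923,  0.5805]), 'torque': array([-0.0188, -0.0084,  0.0391]), 'grip_force': 0.0, 'gripper_width': 0.09204268763114606} 0.019
```

View pics/top0.png

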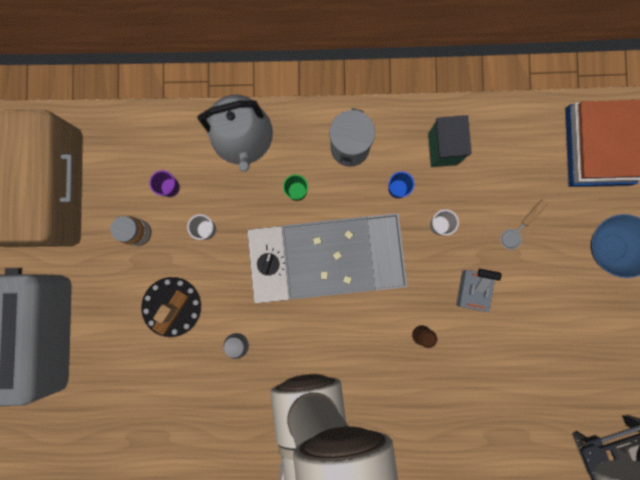

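View pics/side0.png

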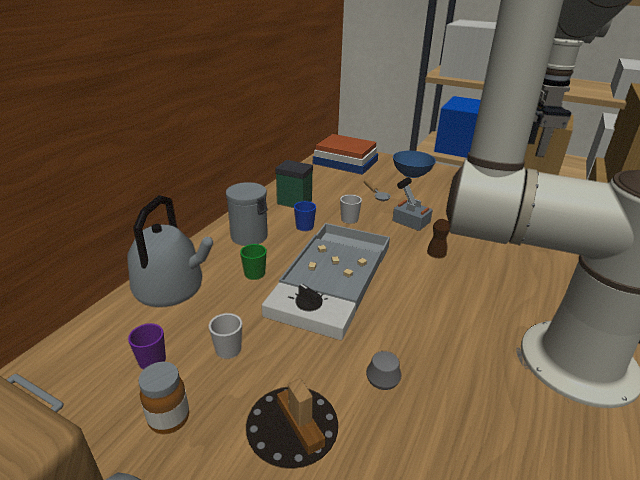

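The pictures show both candidate white cups: left at top(201,228)/side(227,335) and right at top(445,223)/side(350,208). Purple (164,184), green (296,187) and blue (401,185) are look-alikes. There are 5 lumps near top (317,240), (349,235), (337,255), (324,275), (347,280). The isolator is at (477,290), the trivet and scraper at (171,307), and the dial at (268,264). I'll enlarge this area to confirm.

Run:
```python
import cv2,numpy as np
a=cv2.imread('pics/top0.png');b=cv2.imread('pics/side0.png')
c=cv2.resize(a[205:345,130:330],None,fx=4,fy=4,interpolation=cv2.INTER_CUBIC)
cv2.imwrite('pics/c1.png',c)
c=cv2.resize(a[175:315,320:520],None,fx=4,fy=4,interpolation=cv2.INTER_CUBIC)
cv2.imwrite('pics/c2.png',c)
h=cv2.cvtColor(a,cv2.COLOR_BGR2HSV)
print([ (p,a[p[1],p[0]].tolist(),h[p[1],p[0]].tolist()) for p in [(317,240),(330,225),(270,290),(385,250),(200,222),(445,218),(165,325),(160,285),(220,260),(162,313)]])
```

```text
[((317, 240), [154, 193, 200], [25, 59, 200]), ((330, 225), [130, 125, 126], [126, 10, 130]), ((270, 290), [178, 181, 188], [9, 14, 188]), ((385, 250), [147, 143, 143], [120, 7, 147]), ((200, 222), [106, 106, 109], [0, 7, 109]), ((445, 218), [151, 150, 154], [173, 7, 154]), ((165, 325), [47, 78, 115], [14, 151, 115]), ((160, 285), [33, 33, 31], [90, 15, 33]), ((220, 260), [89, 122, 155], [15, 109, 155]), ((162, 313), [90, 127, 161], [16, 112, 161])]
```

View pics/c1.png

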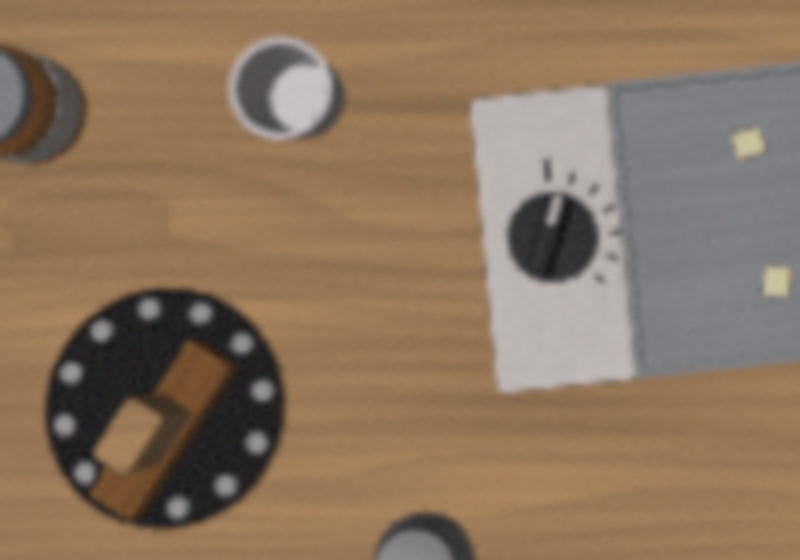

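View pics/c2.png

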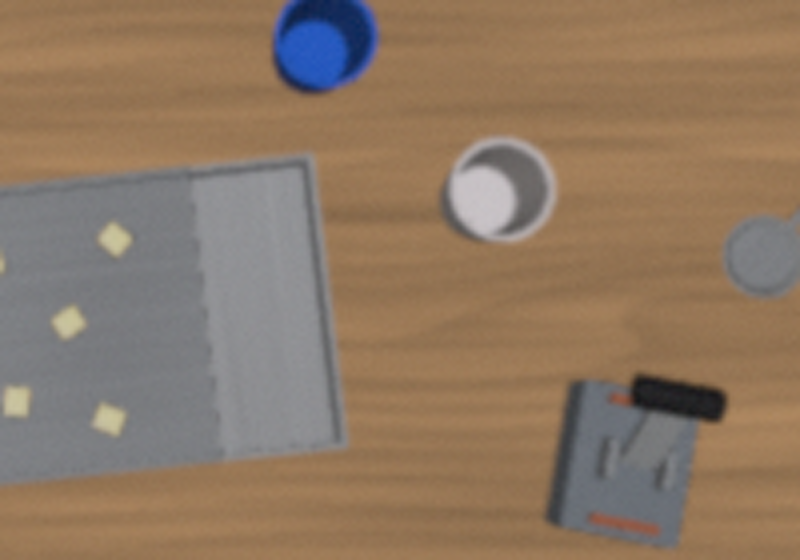

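```bash
cat > m.py <<'E'
from h import *
np.set_printoptions(precision=4,suppress=True)
s=snap('top');d=snap('side')
def c1(u,v):return ((u+.5)/4-.5+130,(v+.5)/4-.5+205)
def c2(u,v):return ((u+.5)/4-.5+320,(v+.5)/4-.5+175)
P=[onz(s,c1(472,100),.036),onz(s,c1(498,392),.036),onz(s,c2(345,447),.034),onz(s,c2(312,155),.034)]
for a in range(4): print(P[a],np.linalg.norm(P[a]-P[a-1]))
O=np.mean(P,0)[:2]
yv=(P[0]+P[1]-P[2]-P[3])[:2];yv/=np.linalg.norm(yv);xv=(P[0]+P[3]-P[1]-P[2])[:2];xv/=np.linalg.norm(xv)
print('mid',O,'yaw',np.arctan2(-yv[0],yv[1]),np.arctan2(xv[1],xv[0]))
# lumps
f=cv2.cvtColor(s['frame'],cv2.COLOR_RGB2HSV);m=((f[...,0]>20)&(f[...,0]<35)&(f[...,1]>40)&(f[...,2]>150)).astype('uint8')
m[:205]=0;m[310:]=0;m[:,:280]=0;m[:,410:]=0
n,_,st,ce=cv2.connectedComponentsWithStats(m)
for i in range(1,n):
    if st[i,4]>10:
        print('lump',st[i,4],ce[i],onz(s,ce[i],.042))
print('trivet',onz(s,c1(166,407),.006))
print('dial',onz(s,c1(552,236),.044))
B=[onz(s,c1(*q),.030) for q in[(193,340),(238,368),(135,520),(90,492)]];print('scr',np.mean(B,0),B)
print('handle top',onz(s,c1(130,436),.09))
print('cups',onz(s,c1(281,88),.066),onz(s,c2(501,189),.066))
I=[onz(s,c2(*q),.045) for q in[(580,380),(700,397),(676,547),(560,525)]];print('iso',np.mean(I,0),I)
print('bar',[onz(s,c2(*q),.055+.068*np.cos(.6)+.01) for q in[(635,388),(678,395),(724,402)]])
# side view heights via tri
for nm,a,b in [('handle',c1(130,436),(300,391)),('cupL',c1(281,88),(226,324)),('cupR',c2(501,189),(350.5,200)),('bar',c2(678,395),(405,184)),('dial',c1(552,236),(309,297))]:
    print(nm,tri(s,a,d,b))
E
python3 m.py
python3 - <<'E'
import cv2
b=cv2.imread('pics/side0.png')
x=cv2.resize(b[300:450,190:350],None,fx=2.5,fy=2.5,interpolation=3)
y=cv2.resize(b[165:315,270:430],None,fx=2.5,fy=2.5,interpolation=3)
import numpy as np
cv2.imwrite('pics/c3.png',np.hstack([x,y]))
E
```

```text
[0.6034 0.1809 0.036 ] 0.36819375671436017
[0.4259 0.1654 0.036 ] 0.17821087257999124
[ 0.4605 -0.201   0.034 ] 0.3680206348493342
[ 0.6378 -0.1857  0.034 ] 0.17796354726623573
mid [ 0.5319 -0.0101] yaw 0.09395606211753527 0.08656778995225443
lump 43 [348.3256 234.3256] [ 0.5876 -0.0647  0.042 ]
lump 45 [316.7556 240.2222] [0.5744 0.012  0.042 ]
lump 45 [336.6667 255.0444] [ 0.5378 -0.0357  0.042 ]
lump 42 [323.9048 274.7857] [ 0.4906 -0.0042  0.042 ]
lump 43 [346.9302 279.4419] [ 0.4788 -0.0594  0.042 ]
trivet [0.4183 0.3756 0.006 ]
dial [0.5193 0.1313 0.044 ]
scr [0.4056 0.3692 0.03  ] [array([0.4596, 0.3523, 0.03  ]), array([0.4422, 0.3247, 0.03  ]), array([0.3518, 0.3861, 0.03  ]), array([0.3689, 0.4136, 0.03  ])]
handle top [0.4056 0.3704 0.09  ]
cups [0.6092 0.2904 0.066 ] [ 0.6115 -0.2917  0.066 ]
iso [ 0.45  -0.366  0.045] [array([ 0.4988, -0.3392,  0.045 ]), array([ 0.488 , -0.4089,  0.045 ]), array([ 0.3999, -0.3913,  0.045 ]), array([ 0.4133, -0.3244,  0.045 ])]
bar [array([ 0.4925, -0.3496,  0.1211]), array([ 0.4883, -0.373 ,  0.1211]), array([ 0.4841, -0.398 ,  0.1211])]
handle (array([0.4057, 0.3726, 0.084 ]), np.float64(0.0010971082284343889))
cupL (array([0.6095, 0.291 , 0.0641]), np.float64(0.00019189594938386672))
cupR (array([ 0.6127, -0.2926,  0.0611]), np.float64(0.0013691968514765534))
bar (array([ 0.4871, -0.3782,  0.1055]), np.float64(0.0028917304209200765))
dial (array([0.5195, 0.1309, 0.0491]), np.float64(0.0009148884472111593))
```

View pics/c3.png

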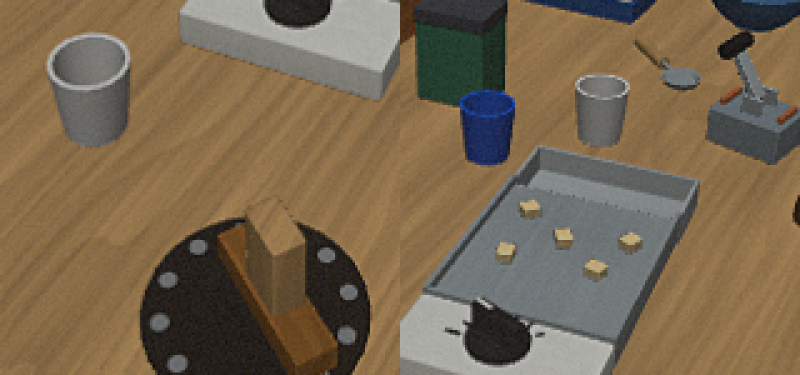

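```bash
cat >> h.py <<'E'
O=np.array([.5328,-.0201]);WY=.09
def w2(x,y,z=0):
    c,s=np.cos(WY),np.sin(WY);return np.array([O[0]+c*x-s*y,O[1]+s*x+c*y,z])
def plan(*wps):
    """wps (x,y,z,yaw of tool x or None) -> offset,rz units from present pose"""
    o=manip.observe();R=np.array(o['ee_rot']);p=np.array(o['tcp_pos']);y0=np.arctan2(R[1,0],R[0,0])
    print('t%.1f'%o['time'],'tcp',p.round(4),'yaw %.3f'%y0,'w %.4f'%o['gripper_width'],'g %.1f'%o['grip_force'],'F',np.array(o['force']).round(1),'q6 %.2f'%o['joint_pos'][5])
    for x,y,z,yaw in wps:
        d=0 if yaw is None else -((yaw-y0+np.pi)%(2*np.pi)-np.pi)
        print('  off',(R.T@(np.array([x,y,z])-p)/.3).round(4),'rz %.4f'%(d/np.pi),'tilt',R[2,:2].round(3))
E
python3 - <<'E'
from h import *
for p in [(.5876,-.0647),(.5744,.012),(.5378,-.0357),(.4906,-.0042),(.4788,-.0594),(.5193,.1313)]:
    d=np.array(p)-O;c,s=np.cos(WY),np.sin(WY);print('warmer frame',(c*d[0]+s*d[1]).round(4),(-s*d[0]+c*d[1]).round(4))
a=-.175;u=np.array([np.cos(a),np.sin(a)]);C=np.array([.45,-.366])
P=lambda k,z:(*(C+k*u),z,a)
plan(P(.08,.204),P(.08,.117),P(-.005,.117),P(-.005,.22))
E
```

```text
warmer frame 0.0506 -0.0493
warmer frame 0.0443 0.0282
warmer frame 0.0036 -0.016
warmer frame -0.0406 0.0196
warmer frame -0.0573 -0.0343
warmer frame 0.0002 0.152
t0.2 tcp [ 0.1823 -0.5449  0.2037] yaw 0.323 w 0.0919 g 0.0 F [-0.4  0.5 -0.4] q6 -0.21
  off [ 1.2696e+00 -1.5510e-01 -6.0000e-04] rz 0.1585 tilt [ 0.    -0.001]
  off [ 1.2696 -0.1548  0.2894] rz 0.1585 tilt [ 0.    -0.001]
  off [ 1.0206 -0.2901  0.2895] rz 0.1585 tilt [ 0.    -0.001]
  off [ 1.0207 -0.2905 -0.0538] rz 0.1585 tilt [ 0.    -0.001]
```

```bash
python3 -m pendant '{"offset":[[0.5,-0.08,0],[0.9,-0.11,0],[0.9,-0.11,0],[0.9,-0.11,0],[0.9,-0.11,0],[0.9,-0.11,0],[0.9,-0.11,0]],"rotation":[[0,0,0.06],[0,0,0.11],[0,0,0.1585],[0,0,0.1585],[0,0,0.1585],[0,0,0.1585],[0,0,0.1585]],"gripper":[1,1,1,1,1,1,1]}'
python3 - <<'E'
from h import *
a=-.175;u=np.array([np.cos(a),np.sin(a)]);C=np.array([.45,-.366])
P=lambda k,z:(*(C+k*u),z,a)
plan(P(.08,.204),P(.08,.117),P(-.005,.117),P(-.005,.22))
E
```

```text
time: 1.08
tcp_pos: [0.4271, -0.4287, 0.2041]
ee_rot: [[0.985, -0.175, -0.001], [-0.175, -0.985, 0.0], [-0.001, -0.0, -1.0]]
force: [-0.2, -0.0, -0.1]
gripper_width: 0.0241
grip_force: 0.0
t1.1 tcp [ 0.4271 -0.4287  0.2041] yaw -0.176 w 0.0241 g 0.0 F [-0.2 -0.  -0.1] q6 0.76
  off [ 3.052e-01 -2.194e-01 -1.000e-04] rz -0.0002 tilt [-0.001 -0.   ]
  off [ 0.3054 -0.2194  0.2899] rz -0.0002 tilt [-0.001 -0.   ]
  off [ 0.0221 -0.2192  0.2902] rz -0.0002 tilt [-0.001 -0.   ]
  off [ 0.0218 -0.2192 -0.0532] rz -0.0002 tilt [-0.001 -0.   ]
```

```bash
python3 -m pendant '{"offset":[[0.2,-0.15,0],[0.305,-0.22,0],[0.305,-0.22,0],[0.305,-0.22,0.15],[0.305,-0.22,0.29],[0.305,-0.22,0.29],[0.25,-0.22,0.29],[0.2,-0.22,0.29],[0.15,-0.22,0.29],[0.1,-0.22,0.29],[0.06,-0.22,0.29],[0.02,-0.22,0.29]],"rotation":[[0,0,0],[0,0,0],[0,0,0],[0,0,0],[0,0,0],[0,0,0],[0,0,0],[0,0,0],[0,0,0],[0,0,0],[0,0,0],[0,0,0]],"gripper":[1,1,1,1,1,1,1,1,1,1,1,1]}'
python3 - <<'E'
from h import *
s=snap('side');cv2.imwrite('pics/s1.png',cv2.resize(cv2.cvtColor(s['frame'],4)[140:290,330:490],None,fx=3,fy=3))
plan((.49,.20,.25,0))
E
```

```text
time: 2.58
tcp_pos: [0.4449, -0.3654, 0.1187]
ee_rot: [[0.985, -0.175, 0.001], [-0.175, -0.985, -0.002], [0.002, 0.002, -1.0]]
force: [-0.2, -0.2, -1.0]
gripper_width: 0.0003
grip_force: 0.0
t2.6 tcp [ 0.4437 -0.3648  0.1181] yaw -0.176 w 0.0008 g 0.0 F [ 0.9  0.2 -0.4] q6 0.85
  off [-0.1777 -1.8802 -0.4408] rz -0.0560 tilt [-0.     0.001]
```

View pics/s1.png

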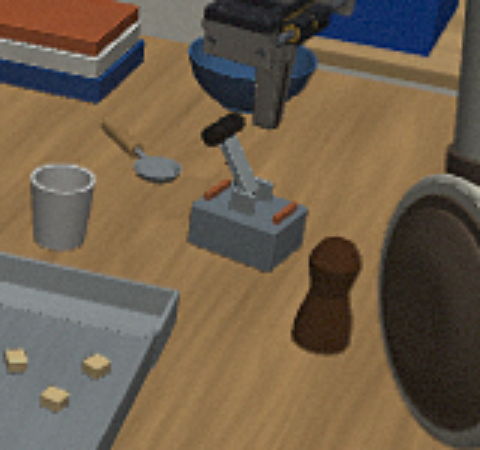

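Run:
```python
from h import *
s=snap('side');t=snap('top','t1.png')
for nm,p in [('tcp',manip.observe()['tcp_pos']),('tip',manip.observe()['tcp_pos']-[0,0,.019]),('hinge',(.45,-.366,.055)),('bar',(.488,-.373,.111))]:
    q=proj(s,p);print(nm,q,(q-[330,140])*3,proj(t,p))
cv2.imwrite('pics/t1c.png',cv2.resize(cv2.cvtColor(t['frame'],4)[230:350,420:580],None,fx=3,fy=3))
```

```text
tcp [418.16026618 184.96737745] [264.48079855 134.90213235] [485.67380201 292.89674007]
tip [417.22544809 191.18739729] [261.67634426 153.56219188] [483.13675879 292.71685787]
hinge [413.56536058 204.57250277] [250.69608173 193.71750831] [478.06912557 290.20458479]
bar [403.84121508 182.82520567] [221.52364525 128.47561702] [487.73153719 273.58104326]
```

View pics/t1c.png

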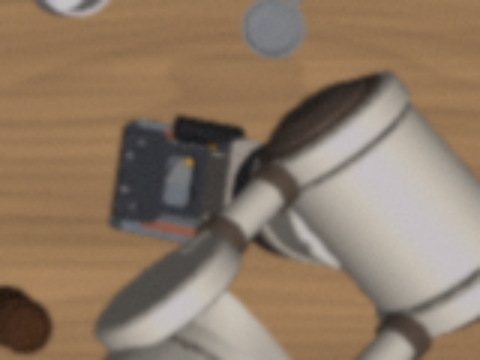

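Run:
```python
from h import *
s=snap('side','s2.png')
R0=np.array([[.9484,.3172,0],[.3172,-.9484,0],[0,0,-1]])
for k in (-.05,0,.05):print('start tip',proj(s,np.array([.1823,-.5447,.2034])+R0@[0,k,.019]))
o=manip.observe();print(o['tcp_pos'],o['ee_rot'],o['joint_pos'],proj(s,o['tcp_pos']-[0,0,.019]))
a=cv2.cvtColor(s['frame'],4)[110:250,360:460];b=cv2.imread('pics/side0.png')[80:220,490:590]
cv2.imwrite('pics/s2c.png',cv2.resize(np.hstack([a,b]),None,fx=4,fy=4,interpolation=3))
```

```text
start tip [536.60459848 166.23663583]
start tip [531.94445433 159.29471292]
start tip [527.58468181 152.80940893]
[ 0.44540357 -0.36469588  0.11767752] [[ 9.84625190e-01 -1.74679590e-01  5.25792405e-04]
 [-1.74679353e-01 -9.84625261e-01 -4.67768448e-04]
 [ 5.99418085e-04  3.68731520e-04 -9.99999752e-01]] [-8.95986617e-01  2.39449435e-01  1.68096447e+00  1.25964913e-04
  1.22048502e+00  8.50346768e-01] [417.09826278 191.20163169]
```

View pics/s2c.png

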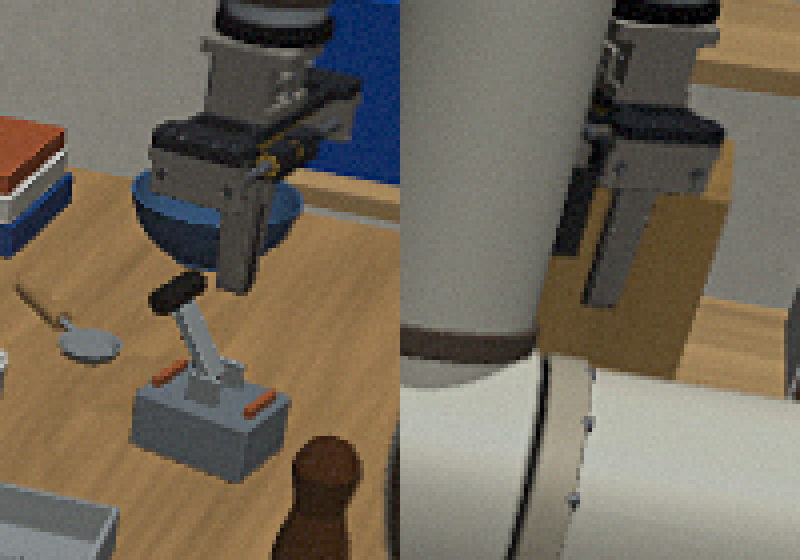

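Run:
```python
from h import *
t=snap('top')
R0=np.array([[.9484,.3172,0],[.3172,-.9484,0],[0,0,-1]])
im=cv2.imread('pics/top0.png')[400:480,520:640];im=cv2.resize(im,None,fx=6,fy=6,interpolation=3)
for dz,c in((.019,(0,0,255)),(-.008,(0,255,0))):
  for k in (-.046,.046):
    q=proj(t,np.array([.1823,-.5447,.2034])+R0@[0,k,dz]);q=(q+.5-[520,400])*6;print(q)
    cv2.circle(im,(int(q[0]),int(q[1])),4,c,-1)
cv2.imwrite('pics/s3c.png',im)
```

```text
[304.94181313 187.18248533]
[566.67491215 100.21998307]
[343.54573851 211.12466469]
[612.53588198 121.97193996]
```

View pics/s3c.png

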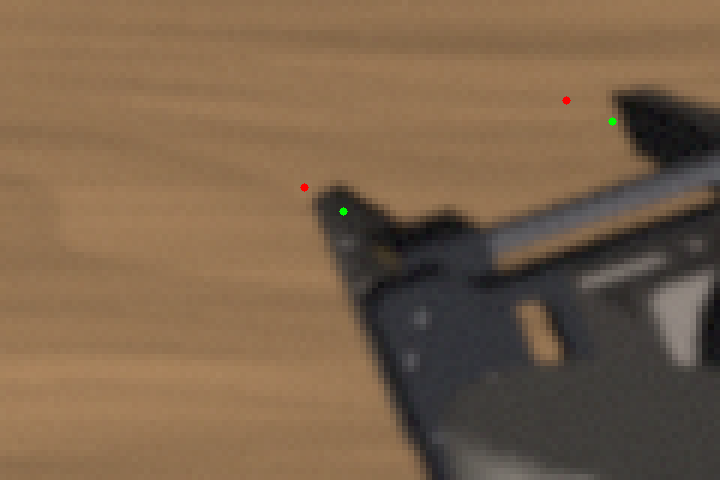

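Run:
```python
from h import *
from scipy.optimize import least_squares
t=snap('top');s=snap('side')
R0=np.array([[.9484,.3172,0],[.3172,-.9484,0],[0,0,-1]]);p0=np.array([.1823,-.5447,.2034])
o=manip.observe();R1=o['ee_rot'];p1=o['tcp_pos']
C=lambda x,y:(x/6-.5+520,y/6-.5+400)
D=lambda x,y:((x)/4-.5+360,y/4-.5+110)
E=lambda x,y:((x-400)/4-.5+490,y/4-.5+80)
obs=[(t,R0,p0,(.01,.046),C(614,92)),(t,R0,p0,(.01,-.064),C(320,192)),
(s,R1,p1,(.01,-.018),D(218,289)),(s,R1,p1,(-.01,-.018),D(247,293)),
(s,R0,p0,(.01,-.064),E(583,303)),(s,R0,p0,(-.01,-.064),E(614,307))]
def res(v):
    return np.concatenate([proj(c,p+R@(np.array([*a,.019])+v))-q for c,R,p,a,q in obs])
r=least_squares(res,np.zeros(3));print('tool',r.x,r.fun.round(1))
def res2(v):
    return np.concatenate([proj(c,p+v+R@np.array([*a,.019]))-q for c,R,p,a,q in obs])
r=least_squares(res2,np.zeros(3));print('world',r.x,r.fun.round(1))
```

```text
tool [ 0.00038086  0.00845152 -0.03064836] [ 2.8 -1.1 -1.9  0.1 -0.5 -0.4 -1.2  0.6  1.   0.7  1.1  0.3]
world [ 0.00187329 -0.00802388  0.03021761] [ 2.8 -0.5 -1.9  0.6 -1.7 -0.5 -2.3  0.5  1.4  0.9  1.5  0.5]
```

The reported TCP is about 30 mm lower than the real fingertips in both views, which explains why the sweep passed over the bar without contact. I'll command about 30 mm lower from now on.

```bash
python3 -m pendant '{"offset":[[0,0,-0.08],[0.15,0,-0.08],[0.29,0,-0.08],[0.29,0,-0.08],[0.29,0,0],[0.29,0,0.1],[0.29,0,0.1],[0.23,0,0.1],[0.18,0,0.1],[0.13,0,0.1],[0.09,0,0.1],[0.05,0,0.1]],"rotation":[[0,0,0],[0,0,0],[0,0,0],[0,0,0],[0,0,0],[0,0,0],[0,0,0],[0,0,0],[0,0,0],[0,0,0],[0,0,0],[0,0,0]],"gripper":[1,1,1,1,1,1,1,1,1,1,1,1]}'
python3 -m pendant '{"offset":[[-0.04,0,0],[-0.06,0,0],[-0.06,0,0],[-0.06,0,0]],"rotation":[[0,0,0],[0,0,0],[0,0,0],[0,0,0]],"gripper":[1,1,1,1]}'
python3 - <<'E'
from h import *
s=snap('side');f=cv2.cvtColor(s['frame'],4)
def blk(f):
    m=(f[150:215,385:430].max(2)<45).astype('uint8');n,_,st,ce=cv2.connectedComponentsWithStats(m);return [(ce[i]+[385,150],st[i,4]) for i in range(1,n) if st[i,4]>15]
print(blk(cv2.imread('pics/side0.png')),blk(f))
for sg in(1,-1):print(proj(s,(.45+sg*.0378,-.366-sg*.0067,.111)))
plan()
E
```

```text
time: 4.42
tcp_pos: [0.4597, -0.3672, 0.0882]
ee_rot: [[0.985, -0.174, 0.001], [-0.174, -0.985, -0.001], [0.001, 0.001, -1.0]]
force: [0.7, 0.5, 0.2]
gripper_width: 0.0005
grip_force: 0.1
time: 4.92
tcp_pos: [0.4426, -0.364, 0.0873]
ee_rot: [[0.985, -0.174, 0.0], [-0.174, -0.985, -0.0], [0.0, 0.0, -1.0]]
force: [0.0, -0.8, 0.4]
gripper_width: 0.0002
grip_force: 0.0
[(array([406.57024793, 170.01652893]), np.int32(121)), (array([403.76404494, 182.85393258]), np.int32(89))] [(array([413.93227092, 156.81673307]), np.int32(251)), (array([395.11764706, 162.88235294]), np.int32(17)), (array([406.82857143, 173.4       ]), np.int32(35)), (array([424.88888889, 189.        ]), np.int32(81))]
[403.87629722 182.87941498]
[428.95887362 190.53641009]
t5.0 tcp [ 0.4427 -0.364   0.0873] yaw -0.175 w 0.0004 g 0.0 F [-0.6  0.3 -0.2] q6 0.85
```

```bash
python3 -m pendant '{"offset":[[0,0,-0.2],[0,0,-0.4],[-0.05,-0.2,-0.44],[-0.1,-0.4,-0.44],[-0.15,-0.6,-0.44],[-0.225,-0.854,-0.44],[-0.225,-0.854,-0.44],[-0.225,-0.854,-0.44],[-0.225,-0.854,-0.44]],"rotation":[[0,0,0],[0,0,0],[0,0,-0.06],[0,0,-0.12],[0,0,-0.18],[0,0,-0.24],[0,0,-0.3],[0,0,-0.36],[0,0,-0.375]],"gripper":[1,0,0,-1,-1,-1,-1,-1,-1]}'
python3 - <<'E'
from h import *
plan((.415,.17,.2,1.8),(.4056,.371,.2,2.545))
E
```

```text
time: 6.1
tcp_pos: [0.4209, -0.0994, 0.2195]
ee_rot: [[0.534, 0.845, 0.0], [0.845, -0.534, -0.0], [0.0, 0.001, -1.0]]
force: [0.6, 0.2, -0.2]
gripper_width: 0.0785
grip_force: 0.0
t6.1 tcp [ 0.4209 -0.0994  0.2195] yaw 1.007 w 0.0785 g 0.0 F [ 0.6  0.2 -0.2] q6 0.05
  off [ 0.7485 -0.4963  0.0649] rz -0.2524 tilt [0.    0.001]
  off [ 1.2981 -0.8808  0.0647] rz -0.4895 tilt [0.    0.001]
```

```bash
python3 -m pendant '{"offset":[[0.2,-0.13,0],[0.4,-0.26,0],[0.6,-0.4,0],[0.75,-0.5,0.06],[0.9,-0.6,0.06],[0.98,-0.66,0.06],[0.98,-0.66,0.06],[0.98,-0.66,0.06],[0.98,-0.66,0.06],[0.98,-0.66,0.06]],"rotation":[[0,0,-0.06],[0,0,-0.12],[0,0,-0.18],[0,0,-0.24],[0,0,-0.3],[0,0,-0.36],[0,0,-0.42],[0,0,-0.48],[0,0,-0.4895],[0,0,-0.4895]],"gripper":[-1,-1,-1,-1,-1,-1,-1,-1,-1,-1]}'
python3 - <<'E'
from h import *
s=snap('side');f=cv2.cvtColor(s['frame'],4)
m=(f[150:215,385:435].max(2)<45).astype('uint8');n,_,st,ce=cv2.connectedComponentsWithStats(m);print([(ce[i]+[385,150],st[i,4]) for i in range(1,n) if st[i,4]>15])
plan((.4056,.371,.2,2.545),(.4056,.371,.038,2.545))
E
```

```text
time: 7.35
tcp_pos: [0.4119, 0.2548, 0.2014]
ee_rot: [[-0.825, 0.565, 0.0], [0.565, 0.825, 0.0], [-0.0, 0.0, -1.0]]
force: [-0.1, -0.3, -0.0]
gripper_width: 0.0922
grip_force: 0.0
[(array([404.85365854, 170.03658537]), np.int32(82)), (array([428.2247191 , 190.87640449]), np.int32(89)), (array([391.875     , 205.05921053]), np.int32(152))]
t7.4 tcp [0.4119 0.2547 0.2014] yaw 2.540 w 0.0919 g 0.0 F [ 0.1 -0.1  0.9] q6 -0.67
  off [0.2366 0.3079 0.0045] rz -0.0015 tilt [-0.  0.]
  off [0.2367 0.3079 0.5445] rz -0.0015 tilt [-0.  0.]
```

```bash
python3 -m pendant '{"offset":[[0.15,0.2,0],[0.237,0.308,0],[0.237,0.308,0.0],[0.237,0.308,0.15],[0.237,0.308,0.3],[0.237,0.308,0.42],[0.237,0.308,0.5],[0.237,0.308,0.54],[0.237,0.308,0.54]],"rotation":[[0,0,0],[0,0,0],[0,0,0],[0,0,0],[0,0,0],[0,0,0],[0,0,0],[0,0,0],[0,0,0]],"gripper":[-1,-1,-1,-1,-1,-1,-1,-1,-1]}'
python3 -m pendant '{"offset":[[0,0,0],[0,0,0],[0,0,0],[0,0,0],[0,0,0],[0,0,0]],"rotation":[[0,0,0],[0,0,0],[0,0,0],[0,0,0],[0,0,0],[0,0,0]],"gripper":[1,1,1,1,1,1]}'
python3 - <<'E'
from h import *
s=snap('side');cv2.imwrite('pics/g.png',cv2.resize(cv2.cvtColor(s['frame'],4)[280:480,200:400],None,fx=3,fy=3))
plan()
E
```

```text
time: 8.52
tcp_pos: [0.4053, 0.3703, 0.039]
ee_rot: [[-0.824, 0.566, -0.001], [0.566, 0.824, -0.001], [0.0, -0.001, -1.0]]
force: [0.5, -0.1, -0.1]
gripper_width: 0.0915
grip_force: 0.0
time: 9.28
tcp_pos: [0.4054, 0.3709, 0.0393]
ee_rot: [[-0.825, 0.565, -0.0], [0.565, 0.825, -0.0], [-0.0, -0.0, -1.0]]
force: [0.4, 0.3, -0.8]
gripper_width: 0.0341
grip_force: 0.0
t9.3 tcp [0.4053 0.3709 0.0393] yaw 2.541 w 0.0301 g 0.0 F [ 0.9 -0.1 -0.7] q6 -0.45
```

View pics/g.png

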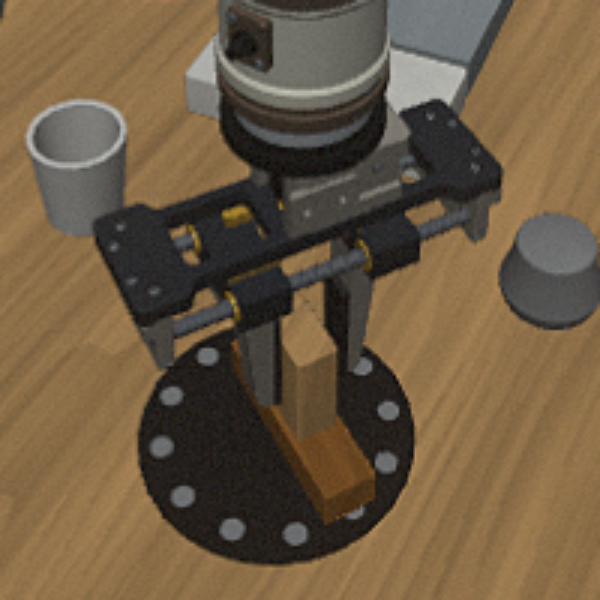

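The fingers straddle the handle correctly, at crop (265,400) and (350,365) with the handle at (310,380). I'll close and lift.

```bash
python3 -m pendant '{"offset":[[0,0,0],[0,0,0],[0,0,0],[0,0,0],[0,0,-0.05],[0,0,-0.1],[0,0,-0.2],[0,0,-0.3],[0,0,-0.3]],"rotation":[[0,0,0],[0,0,0],[0,0,0],[0,0,0],[0,0,0],[0,0,0],[0,0,0],[0,0,0],[0,0,0]],"gripper":[1,1,1,1,1,1,1,1,1]}'
python3 - <<'E'
from h import *
plan((*w2(-.027,.07,.13),3.2316),(*w2(-.027,.07,.064),3.2316))
for x in(-.027,.027):
  for y in (.07,-.112):print(x,y,w2(x,y))
E
```

```text
time: 10.45
tcp_pos: [0.4074, 0.3721, 0.1328]
ee_rot: [[-0.825, 0.565, 0.006], [0.565, 0.825, 0.003], [-0.003, 0.006, -1.0]]
force: [0.3, -0.1, -2.4]
gripper_width: 0.0243
grip_force: 30.0
t10.4 tcp [0.4074 0.3721 0.1328] yaw 2.541 w 0.0243 g 30.0 F [ 0.3 -0.1 -2.4] q6 -0.45
  off [-0.8657 -0.7197  0.0075] rz -0.2199 tilt [-0.003  0.006]
  off [-0.8651 -0.721   0.2275] rz -0.2199 tilt [-0.003  0.006]
-0.027 0.07 [0.49961778 0.04718997 0.        ]
-0.027 -0.112 [ 0.51597567 -0.13407343  0.        ]
0.027 0.07 [0.55339923 0.05204341 0.        ]
0.027 -0.112 [ 0.56975712 -0.12921999  0.        ]
```

```bash
python3 -m pendant '{"offset":[[-0.14,-0.12,0],[-0.29,-0.24,0],[-0.43,-0.36,0],[-0.58,-0.48,0],[-0.72,-0.6,0],[-0.866,-0.72,0],[-0.866,-0.72,0],[-0.866,-0.72,0],[-0.866,-0.72,0],[-0.866,-0.72,0]],"rotation":[[0,0,-0.04],[0,0,-0.08],[0,0,-0.12],[0,0,-0.16],[0,0,-0.2],[0,0,-0.22],[0,0,-0.22],[0,0,-0.22],[0,0,-0.22],[0,0,-0.22]],"gripper":[1,1,1,1,1,1,1,1,1,1]}'
python3 - <<'E'
from h import *
s=snap('side','h1.png')
plan((*w2(-.027,.07,.0645),3.2316),(*w2(-.027,-.115,.0645),3.2316))
E
```

```text
time: 11.7
tcp_pos: [0.4972, 0.047, 0.1291]
ee_rot: [[-0.996, -0.092, -0.0], [-0.092, 0.996, 0.0], [0.0, 0.0, -1.0]]
force: [0.3, 0.7, -1.3]
gripper_width: 0.0238
grip_force: 30.0
t11.8 tcp [0.4973 0.0468 0.1292] yaw -3.050 w 0.0234 g 30.0 F [-0.  -0.1 -1.4] q6 -1.81
  off [-0.008   0.0004  0.2156] rz 0.0006 tilt [0. 0.]
  off [-0.0068 -0.6163  0.2156] rz 0.0006 tilt [0. 0.]
```

View pics/h1.png

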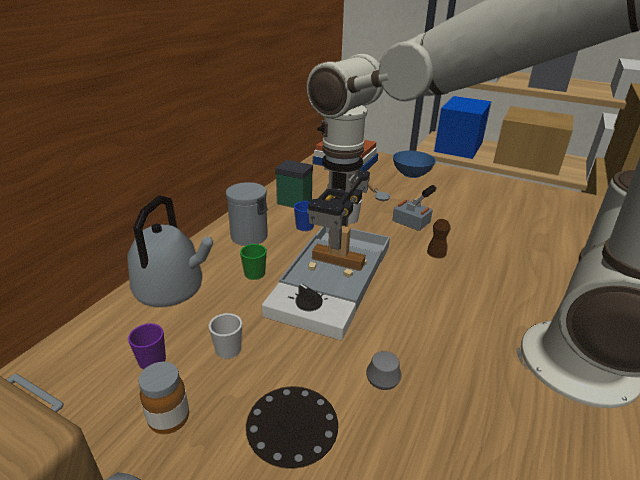

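The scraper is held level over the plate, with its block at (338,257) in the side view. The lever is off, at (428,190). Next I'll lower and sweep lane 1.

```bash
python3 -m pendant '{"offset":[[-0.008,0,0.1],[-0.008,0,0.17],[-0.008,0,0.2],[-0.008,0,0.215],[-0.008,0,0.215]],"rotation":[[0,0,0],[0,0,0],[0,0,0],[0,0,0],[0,0,0]],"gripper":[1,1,1,1,1]}'
python3 -m pendant '{"offset":[[0,-0.05,0],[0,-0.1,0],[0,-0.15,0],[0,-0.2,0],[0,-0.25,0],[0,-0.3,0],[0,-0.35,0],[0,-0.4,0],[0,-0.45,0],[0,-0.5,0],[0,-0.55,0],[0,-0.6,0]],"rotation":[[0,0,0],[0,0,0],[0,0,0],[0,0,0],[0,0,0],[0,0,0],[0,0,0],[0,0,0],[0,0,0],[0,0,0],[0,0,0],[0,0,0]],"gripper":[1,1,1,1,1,1,1,1,1,1,1,1]}'
python3 - <<'E'
from h import *
plan((*w2(-.027,-.12,.0645),3.2316),(*w2(-.027,-.12,.13),3.2316),(*w2(.027,.07,.13),3.2316))
E
```

```text
time: 12.38
tcp_pos: [0.5002, 0.0462, 0.0652]
ee_rot: [[-0.996, -0.09, 0.0], [-0.09, 0.996, -0.0], [-0.0, -0.0, -1.0]]
force: [0.2, -0.7, -1.5]
gripper_width: 0.0237
grip_force: 30.0
time: 13.88
tcp_pos: [0.5163, -0.1342, 0.0648]
ee_rot: [[-0.996, -0.09, 0.0], [-0.09, 0.996, -0.0], [-0.0, -0.0, -1.0]]
force: [-0.1, -0.3, -2.5]
gripper_width: 0.0238
grip_force: 30.0
t13.9 tcp [ 0.5163 -0.1342  0.0648] yaw -3.051 w 0.0238 g 30.0 F [-0.1 -0.3 -2.5] q6 -2.14
  off [ 0.001  -0.0261  0.001 ] rz 0.0001 tilt [-0. -0.]
  off [ 0.001  -0.0261 -0.2173] rz 0.0001 tilt [-0. -0.]
  off [-0.1792  0.6071 -0.2174] rz 0.0001 tilt [-0. -0.]
```

```bash
python3 -m pendant '{"offset":[[0,0,-0.1],[0,0,-0.22],[-0.09,0.15,-0.22],[-0.18,0.3,-0.22],[-0.18,0.45,-0.22],[-0.18,0.607,-0.22],[-0.18,0.607,-0.22],[-0.18,0.607,-0.22],[-0.18,0.607,-0.12],[-0.18,0.607,-0.04],[-0.18,0.607,0],[-0.18,0.607,0]],"rotation":[[0,0,0],[0,0,0],[0,0,0],[0,0,0],[0,0,0],[0,0,0],[0,0,0],[0,0,0],[0,0,0],[0,0,0],[0,0,0],[0,0,0]],"gripper":[1,1,1,1,1,1,1,1,1,1,1,1]}'
python3 -m pendant '{"offset":[[0,-0.05,0],[0,-0.1,0],[0,-0.15,0],[0,-0.2,0],[0,-0.25,0],[0,-0.3,0],[0,-0.35,0],[0,-0.4,0],[0,-0.45,0],[0,-0.5,0],[0,-0.55,0],[0,-0.6,0]],"rotation":[[0,0,0],[0,0,0],[0,0,0],[0,0,0],[0,0,0],[0,0,0],[0,0,0],[0,0,0],[0,0,0],[0,0,0],[0,0,0],[0,0,0]],"gripper":[1,1,1,1,1,1,1,1,1,1,1,1]}'
python3 -m pendant '{"offset":[[0,0,-0.1],[0,0,-0.2],[0,0.1,-0.25],[0,0.3,-0.25],[0,0.5,-0.25],[0,0.7,-0.25],[0,0.9,-0.25],[0,1,-0.25],[0,1,-0.25],[0,1,-0.25]],"rotation":[[0,0,0],[0,0,0],[0,0,0.03],[0,0,0.08],[0,0,0.13],[0,0,0.18],[0,0,0.22],[0,0,0.22],[0,0,0.22],[0,0,0.22]],"gripper":[1,1,1,1,1,1,1,1,1,1]}'
python3 - <<'E'
from h import *
s=snap('top');d=snap('side')
for n,q,R in(('t',s,(205,310,285,410)),('s',d,(225,310,260,395))):
    f=cv2.cvtColor(q['frame'],cv2.COLOR_RGB2HSV);m=((f[...,0]>14)&(f[...,0]<35)&(f[...,1]>40)&(f[...,2]>110)).astype('uint8')
    k=np.zeros_like(m);k[R[0]:R[1],R[2]:R[3]]=1;m*=k
    c=cv2.connectedComponentsWithStats(m)
    for i in range(1,c[0]):
        if c[2][i,4]>8:
            p=onz(q,c[3][i],.018)[:2]-O;a,b=np.cos(WY),np.sin(WY)
            print(n,c[2][i,4],c[3][i].round(1),'warmer',round(a*p[0]+b*p[1],3),round(-b*p[0]+a*p[1],3))
a=cv2.resize(cv2.cvtColor(s['frame'],4)[200:310,240:420],None,fx=2.2,fy=2.2);b=cv2.resize(cv2.cvtColor(d['frame'],4)[215:335,255:415],None,fx=2.45,fy=2.45)
h=min(a.shape[0],b.shape[0]);cv2.imwrite('pics/l.png',np.hstack([a[:h],b[:h]]))
plan()
E
```

```text
time: 15.38
tcp_pos: [0.5538, 0.052, 0.0648]
ee_rot: [[-0.996, -0.089, -0.0], [-0.089, 0.996, -0.0], [0.0, -0.0, -1.0]]
force: [-0.1, -0.4, -1.4]
gripper_width: 0.0237
grip_force: 30.0
time: 16.88
tcp_pos: [0.5699, -0.1272, 0.0648]
ee_rot: [[-0.996, -0.09, 0.0], [-0.09, 0.996, -0.0], [-0.0, -0.0, -1.0]]
force: [-0.1, 0.2, -3.3]
gripper_width: 0.024
grip_force: 30.0
time: 18.12
tcp_pos: [0.543, 0.1717, 0.1398]
ee_rot: [[-0.825, 0.565, 0.0], [0.565, 0.825, -0.001], [-0.0, -0.0, -1.0]]
force: [1.0, -0.2, -3.2]
gripper_width: 0.024
grip_force: 30.0
t 3905 [354.3 258.8] warmer -0.009 -0.058
t 100 [382.1 231.4] warmer 0.051 -0.134
t 45 [384.9 253. ] warmer -0.002 -0.135
t 46 [386.1 268.1] warmer -0.039 -0.133
t 47 [387.2 277.6] warmer -0.063 -0.133
s 157 [311.5 233.2] warmer 0.114 -0.131
s 1844 [380.2 272.1] warmer -0.102 -0.035
s 228 [289.  241.4] warmer 0.151 -0.07
s 628 [267.5 272.9] warmer 0.138 0.075
s 56 [332.6 238.8] warmer 0.052 -0.128
s 31 [352.  243.1] warmer -0.001 -0.129
s 33 [366.  246.7] warmer -0.04 -0.127
s 34 [374.7 248.8] warmer -0.063 -0.127
s 11 [287.7 258.9] warmer 0.12 0.004
s 11 [276.  266.3] warmer 0.132 0.043
s 15 [285.5 278.2] warmer 0.091 0.076
s 54 [297.  284.1] warmer 0.058 0.086
t18.2 tcp [0.5431 0.1713 0.1398] yaw 2.539 w 0.0236 g 30.0 F [ 0.6  0.9 -2.4] q6 -0.87
```

Run:
```python
from h import *
plan((.4183,.3756,.14,2.54),(.4183,.3756,.040,2.54))
```

```text
t18.2 tcp [0.5431 0.1713 0.1398] yaw 2.539 w 0.0236 g 30.0 F [ 0.6  0.9 -2.4] q6 -0.87
  off [ 0.7286  0.3256 -0.001 ] rz -0.0002 tilt [-0. -0.]
  off [0.7286 0.3257 0.3324] rz -0.0002 tilt [-0. -0.]
```

```bash
python3 -m pendant '{"offset":[[0.18,0.08,0],[0.36,0.16,0],[0.54,0.24,0],[0.729,0.326,0],[0.729,0.326,0],[0.729,0.326,0.1],[0.729,0.326,0.2],[0.729,0.326,0.27],[0.729,0.326,0.3],[0.729,0.326,0.32],[0.729,0.326,0.332],[0.729,0.326,0.332]],"rotation":[[0,0,0],[0,0,0],[0,0,0],[0,0,0],[0,0,0],[0,0,0],[0,0,0],[0,0,0],[0,0,0],[0,0,0],[0,0,0],[0,0,0]],"gripper":[1,1,1,1,1,1,1,1,1,1,1,1]}'
python3 -m pendant '{"offset":[[0,0,0],[0,0,0],[0,0,0],[0,0,0],[0,0,0],[0,0,0],[0,0,-0.15],[0,0,-0.3],[0,0,-0.45],[0,0,-0.45]],"rotation":[[0,0,0],[0,0,0],[0,0,0],[0,0,0],[0,0,0],[0,0,0],[0,0,0],[0,0,0],[0,0,0],[0,0,0]],"gripper":[-0.3,-0.3,-0.3,-0.3,-0.3,-0.3,-0.3,-0.3,-0.3,-0.3]}'
python3 - <<'E'
from h import *
plan((*w2(0,.1515,.14),WY+np.pi-.25),(*w2(0,.1515,.032),WY+np.pi-.25),(*w2(0,.1515,.032),WY-1.6))
E
```

```text
time: 19.73
tcp_pos: [0.418, 0.3769, 0.0406]
ee_rot: [[-0.825, 0.565, 0.001], [0.565, 0.825, 0.0], [-0.0, 0.001, -1.0]]
force: [-0.8, 0.9, -3.0]
gripper_width: 0.0237
grip_force: 30.0
time: 20.98
tcp_pos: [0.4202, 0.3784, 0.1799]
ee_rot: [[-0.825, 0.565, 0.008], [0.565, 0.825, 0.004], [-0.004, 0.008, -1.0]]
force: [-1.0, -0.9, 0.2]
gripper_width: 0.0599
grip_force: 0.0
t21.0 tcp [0.4202 0.3784 0.1799] yaw 2.541 w 0.0599 g 0.0 F [-1.  -0.9  0.2] q6 -0.45
  off [-0.7384 -0.4953  0.1318] rz -0.1403 tilt [-0.004  0.008]
  off [-0.737  -0.4982  0.4918] rz -0.1403 tilt [-0.004  0.008]
  off [-0.737  -0.4982  0.4918] rz -0.7106 tilt [-0.004  0.008]
```

```bash
python3 -m pendant '{"offset":[[-0.15,-0.1,0],[-0.3,-0.2,0],[-0.45,-0.3,0.05],[-0.6,-0.4,0.1],[-0.738,-0.496,0.13],[-0.738,-0.496,0.13],[-0.738,-0.496,0.13],[-0.738,-0.496,0.13]],"rotation":[[0,0,-0.05],[0,0,-0.1],[0,0,-0.14],[0,0,-0.14],[0,0,-0.14],[0,0,-0.14],[0,0,-0.14],[0,0,-0.14]],"gripper":[-0.3,-0.3,-0.3,-0.3,-0.3,-0.3,-0.3,-0.3]}'
python3 - <<'E'
from h import *
t=snap('top');d=snap('side','d1.png')
print('scraper check:')
for nm,s,R in(('t',t,(275,340,135,205)),('s',d,(375,470,240,345))):
    f=cv2.cvtColor(s['frame'],cv2.COLOR_RGB2HSV)
    m=((f[...,1]>90)&(f[...,2]>60)).astype('uint8');k=np.zeros_like(m);k[R[0]:R[1],R[2]:R[3]]=1
    mm=m*k;c=cv2.connectedComponentsWithStats(mm)
    for i in range(1,c[0]):
        if c[2][i,4]>60: print(nm,c[2][i],c[3][i])
print('pred top block ends/handle',proj(t,(.4183,.3756,.03)),proj(t,(.4183,.3756,.09)),proj(d,(.4183,.3756,.03)),proj(d,(.4183,.3756,.09)))
plan((*w2(0,.1515,.14),WY+np.pi-.25),(*w2(0,.1515,.040),WY+np.pi-.25))
E
```

```text
time: 21.98
tcp_pos: [0.5156, 0.1302, 0.1361]
ee_rot: [[-0.987, 0.159, -0.0], [0.159, 0.987, 0.0], [0.0, 0.0, -1.0]]
force: [-0.6, -1.2, -0.4]
gripper_width: 0.0595
grip_force: 0.0
scraper check:
t [ 135  275   63   65 1245] [153.29156627 305.31164659]
t [151 286  36  43 719] [166.88595271 307.18497914]
s [ 240  375  105   95 5752] [292.96748957 415.34718359]
pred top block ends/handle [168.09499902 306.83691256] [159.94555222 308.09683867] [292.57026035 411.72220198] [292.15715791 386.6566057 ]
t22.1 tcp [0.5158 0.1301 0.1363] yaw 2.982 w 0.0596 g 0.0 F [ 0.4 -0.2 -0.6] q6 -1.39
  off [-0.0107  0.0041 -0.0123] rz 0.0003 tilt [-0.  0.]
  off [-0.0106  0.004   0.321 ] rz 0.0003 tilt [-0.  0.]
```

View pics/d1.png

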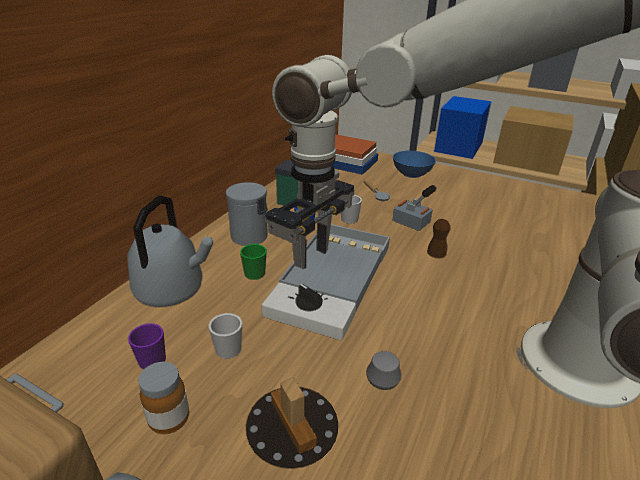

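The scraper stands mid-trivet at (293,412) and the five lumps lie in the tray at about (335–376,240–249). Next is the dial.

```bash
python3 -m pendant '{"offset":[[-0.0106,0.004,0.1],[-0.0106,0.004,0.2],[-0.0106,0.004,0.27],[-0.0106,0.004,0.3],[-0.0106,0.004,0.32],[-0.0106,0.004,0.32]],"rotation":[[0,0,0],[0,0,0],[0,0,0],[0,0,0],[0,0,0],[0,0,0]],"gripper":[-0.3,-0.3,-0.3,-0.3,-0.3,-0.3]}'
python3 -m pendant '{"offset":[[0,0,0],[0,0,0],[0,0,0],[0,0,0],[0,0,0],[0,0,0],[0,0,0],[0,0,0]],"rotation":[[0,0,0],[0,0,0],[0,0,0],[0,0,0],[0,0,0],[0,0,0],[0,0,0],[0,0,0]],"gripper":[1,1,1,1,1,1,1,1]}'
python3 - <<'E'
from h import *
plan((*w2(0,.1515,.040),WY+np.pi-1.6))
E
```

```text
time: 22.82
tcp_pos: [0.5197, 0.1298, 0.0406]
ee_rot: [[-0.987, 0.16, 0.001], [0.16, 0.987, 0.0], [-0.001, 0.0, -1.0]]
force: [0.0, 0.3, 0.4]
gripper_width: 0.0597
grip_force: 0.0
time: 23.82
tcp_pos: [0.5191, 0.1328, 0.0404]
ee_rot: [[-0.987, 0.161, -0.0], [0.161, 0.987, 0.006], [0.001, 0.006, -1.0]]
force: [-0.8, 11.8, 1.9]
gripper_width: 0.0139
grip_force: 30.0
t23.8 tcp [0.5191 0.1328 0.0404] yaw 2.980 w 0.0139 g 30.0 F [-0.8 11.8  1.9] q6 -1.39
  off [-0.0013 -0.0066  0.0012] rz 0.4291 tilt [0.001 0.006]
```

```bash
python3 -m pendant '{"offset":[[0,0.008,0],[0,0.008,0],[0,0.008,0],[0,0.008,0],[0,0.008,0],[0,0.008,0],[0,0.008,0],[0,0.008,0],[0,0.008,0],[0,0.008,0],[0,0.008,0],[0,0.008,0]],"rotation":[[0,0,0],[0,0,0.04],[0,0,0.08],[0,0,0.12],[0,0,0.16],[0,0,0.2],[0,0,0.24],[0,0,0.28],[0,0,0.32],[0,0,0.36],[0,0,0.4],[0,0,0.429]],"gripper":[1,1,1,1,1,1,1,1,1,1,1,1]}'
python3 -m pendant '{"offset":[[0,0,0],[0,0,0],[0,0,0]],"rotation":[[0,0,0],[0,0,0],[0,0,0]],"gripper":[1,1,1]}'
python3 - <<'E'
from h import *
plan((*w2(0,.1515,.040),WY+np.pi-1.6))
E
```

```text
time: 25.32
tcp_pos: [0.5186, 0.1324, 0.0403]
ee_rot: [[-0.059, 0.998, -0.003], [0.998, 0.059, 0.001], [0.001, -0.003, -1.0]]
force: [-6.1, 2.8, 5.6]
gripper_width: 0.0135
grip_force: 30.0
time: 25.7
tcp_pos: [0.5186, 0.1324, 0.0403]
ee_rot: [[-0.062, 0.998, -0.003], [0.998, 0.062, 0.001], [0.001, -0.003, -1.0]]
force: [-5.6, 2.3, 5.3]
gripper_width: 0.0137
grip_force: 30.0
t25.7 tcp [0.5186 0.1324 0.0403] yaw 1.633 w 0.0137 g 30.0 F [-5.6  2.3  5.3] q6 -0.04
  off [-0.0056  0.0017  0.0011] rz 0.0004 tilt [ 0.001 -0.003]
```

```bash
cat >> h.py <<'E'
def cups(s):
    f=cv2.cvtColor(s['frame'],cv2.COLOR_RGB2HSV);m=(f[...,1]<32).astype('uint8')
    m[:150]=0;m[300:]=0;m=cv2.morphologyEx(m,cv2.MORPH_CLOSE,np.ones((3,3)))
    for c in cv2.findContours(m,0,2)[0]:
        (u,v),r=cv2.minEnclosingCircle(c);a=cv2.contourArea(cv2.convexHull(c))
        if 10<r<17 and a>.8*3.14*r*r and f[int(v)-4:int(v)+5,int(u)-4:int(u)+5,2].max()>160:
            M=cv2.moments(cv2.convexHull(c));u,v=M['m10']/M['m00'],M['m01']/M['m00']
            print('cup?',round(u,1),round(v,1),'r',round(r,1),'z66',onz(s,(u,v),.066).round(4),'z96',onz(s,(u,v),.096).round(4))
E
python3 -m pendant '{"offset":[[0,0,0],[0,0,0],[0,0,0],[0,0,0],[0,0,-0.15],[0,0,-0.3],[0,0,-0.35],[0,0,-0.35]],"rotation":[[0,0,0],[0,0,0],[0,0,0],[0,0,0],[0,0,0],[0,0,0],[0,0,0],[0,0,0]],"gripper":[-0.3,-0.3,-0.3,-0.3,-1,-1,-1,-1]}'
python3 - <<'E'
from h import *
t=snap('top');cups(t)
plan((.6093,.2907,.145,1.63),(.6093,.2907,.015,1.63))
E
```

```text
time: 26.7
tcp_pos: [0.5203, 0.132, 0.1456]
ee_rot: [[-0.062, 0.998, 0.002], [0.998, 0.062, 0.0], [-0.0, 0.002, -1.0]]
force: [-0.7, 1.6, 0.5]
gripper_width: 0.091
grip_force: 0.0
cup? 444.3 222.3 r 13.8 z66 [ 0.6106 -0.2903  0.066 ] z96 [ 0.6072 -0.2837  0.096 ]
t26.8 tcp [0.5193 0.132  0.1441] yaw 1.633 w 0.0920 g 0.0 F [0.5 0.1 0.2] q6 -0.04
  off [ 0.5095  0.3324 -0.0035] rz 0.0009 tilt [ 0.    -0.001]
  off [0.5095 0.333  0.4298] rz 0.0009 tilt [ 0.    -0.001]
```

Run:
```python
from h import *
t=snap('top');d=snap('side')
f=cv2.cvtColor(t['frame'],cv2.COLOR_RGB2HSV);m=(f[...,1]<45).astype('uint8');m[:200]=0;m[260:]=0;m[:,:155]=0;m[:,240:]=0
c=cv2.connectedComponentsWithStats(m);print([ (c[2][i],c[3][i].round(1)) for i in range(1,c[0]) if c[2][i,4]>20])
g=cv2.cvtColor(d['frame'],cv2.COLOR_RGB2HSV);m=(g[...,1]<50).astype('uint8');m[:305]=0;m[365:]=0;m[:,:190]=0;m[:,262:]=0
c=cv2.connectedComponentsWithStats(m);print([ (c[2][i],c[3][i].round(1)) for i in range(1,c[0]) if c[2][i,4]>20])
b=cv2.cvtColor(cv2.imread('pics/side0.png'),40);m=(b[...,1]<50).astype('uint8');m[:305]=0;m[365:]=0;m[:,:190]=0;m[:,262:]=0
c=cv2.connectedComponentsWithStats(m);print([ (c[2][i],c[3][i].round(1)) for i in range(1,c[0]) if c[2][i,4]>20])
```

```text
[(array([ 187,  213,   53,   47, 1878], dtype=int32), array([213.2, 239.5]))]
[(array([ 209,  313,   33,   46, 1210], dtype=int32), array([226.1, 334.3]))]
[(array([ 209,  313,   33,   46, 1210], dtype=int32), array([226.2, 334.3]))]
```

```bash
python3 -m pendant '{"offset":[[0.17,0.11,0],[0.34,0.22,0],[0.51,0.333,0],[0.51,0.333,0],[0.51,0.333,0.12],[0.51,0.333,0.24],[0.51,0.333,0.35],[0.51,0.333,0.4],[0.51,0.333,0.43],[0.51,0.333,0.43]],"rotation":[[0,0,0],[0,0,0],[0,0,0],[0,0,0],[0,0,0],[0,0,0],[0,0,0],[0,0,0],[0,0,0],[0,0,0]],"gripper":[-1,-1,-1,-1,-1,-1,-1,-1,-1,-1]}'
python3 -m pendant '{"offset":[[0,0,0],[0,0,0],[0,0,0],[0,0,0],[0,0,0],[0,0,0],[0,0,0],[0,0,-0.1],[0,0,-0.25],[0,0,-0.35],[0,0,-0.35]],"rotation":[[0,0,0],[0,0,0],[0,0,0],[0,0,0],[0,0,0],[0,0,0],[0,0,0],[0,0,0],[0,0,0],[0,0,0],[0,0,0]],"gripper":[1,1,1,1,1,1,1,1,1,1,1]}'
python3 - <<'E'
from h import *
d=snap('side')
g=cv2.cvtColor(d['frame'],cv2.COLOR_RGB2HSV);m=(g[...,1]<40).astype('uint8');m[:230]=0;m[365:]=0;m[:,:190]=0;m[:,262:]=0
c=cv2.connectedComponentsWithStats(m);print([ (c[2][i],c[3][i].round(1)) for i in range(1,c[0]) if c[2][i,4]>20])
plan((*w2(0,.05,.12),1.63),(*w2(0,.05,.048),1.63))
E
```

```text
time: 28.1
tcp_pos: [0.6102, 0.2907, 0.0164]
ee_rot: [[-0.062, 0.998, 0.0], [0.998, 0.062, -0.0], [-0.0, 0.0, -1.0]]
force: [-0.1, 0.0, -0.1]
gripper_width: 0.0919
grip_force: 0.0
time: 29.48
tcp_pos: [0.612, 0.2913, 0.1237]
ee_rot: [[-0.062, 0.998, 0.005], [0.998, 0.062, 0.001], [0.001, 0.006, -1.0]]
force: [0.3, 0.1, -1.3]
gripper_width: 0.0604
grip_force: 30.0
[(array([ 190,  230,   72,   86, 3486], dtype=int32), array([222.4, 268.2]))]
t29.5 tcp [0.6104 0.2909 0.1211] yaw 1.633 w 0.0603 g 30.0 F [-0.3  0.3 -2. ] q6 0.20
  off [-0.8521 -0.3271  0.0031] rz 0.0009 tilt [0.    0.001]
  off [-0.8521 -0.3274  0.2431] rz 0.0009 tilt [0.    0.001]
```

```bash
python3 -m pendant '{"offset":[[-0.14,-0.055,0],[-0.28,-0.11,0],[-0.43,-0.165,0],[-0.57,-0.22,0],[-0.71,-0.27,0],[-0.852,-0.327,0],[-0.852,-0.327,0],[-0.852,-0.327,0.1],[-0.852,-0.327,0.18],[-0.852,-0.327,0.22],[-0.852,-0.327,0.242],[-0.852,-0.327,0.242]],"rotation":[[0,0,0],[0,0,0],[0,0,0],[0,0,0],[0,0,0],[0,0,0],[0,0,0],[0,0,0],[0,0,0],[0,0,0],[0,0,0],[0,0,0]],"gripper":[1,1,1,1,1,1,1,1,1,1,1,1]}'
python3 - <<'E'
from h import *
plan((*w2(0,.05,.048),1.63),(*w2(0,.05,.19),1.63))
E
```

```text
time: 31.02
tcp_pos: [0.528, 0.03, 0.0484]
ee_rot: [[-0.062, 0.998, -0.0], [0.998, 0.062, 0.0], [0.0, -0.0, -1.0]]
force: [-0.7, 0.5, -0.2]
gripper_width: 0.0605
grip_force: 30.0
t31.0 tcp [0.528  0.03   0.0484] yaw 1.633 w 0.0605 g 30.0 F [-0.7  0.5 -0.2] q6 -0.23
  off [-0.0011  0.001   0.0013] rz 0.0010 tilt [ 0. -0.]
  off [-0.001   0.0008 -0.472 ] rz 0.0010 tilt [ 0. -0.]
```

```bash
python3 -m pendant '{"offset":[[0,0,0],[0,0,0],[0,0,0],[0,0,0],[0,0,-0.15],[0,0,-0.3],[-0.2,0,-0.35],[-0.4,0.05,-0.35],[-0.6,0.1,-0.35],[-0.8,0.15,-0.35],[-0.95,0.2,-0.35],[-0.95,0.2,-0.35]],"rotation":[[0,0,0],[0,0,0],[0,0,0],[0,0,0],[0,0,0],[0,0,0],[0,0,0],[0,0,0],[0,0,0],[0,0,0],[0,0,0],[0,0,0]],"gripper":[-1,-1,-1,-1,-1,-1,-1,-1,-1,-1,-1,-1]}'
python3 - <<'E'
from h import *
t=snap('top');d=snap('side','e1.png');cups(t)
cv2.imwrite('pics/e1t.png',cv2.cvtColor(t['frame'],4))
def blob(im,R,th=45):
    g=cv2.cvtColor(im,cv2.COLOR_BGR2HSV);m=np.zeros(g.shape[:2],'uint8');a,b,c,e=R;m[a:b,c:e]=g[a:b,c:e,1]<th
    k=cv2.connectedComponentsWithStats(m);print([(k[2][i],k[3][i].round(1)) for i in range(1,k[0]) if k[2][i,4]>30])
blob(cv2.imread('pics/side0.png'),(188,230,330,372));blob(cv2.imread('pics/e1.png'),(188,230,330,372))
print(proj(t,w2(0,.05,.096)),proj(d,w2(0,.05,.096)),proj(d,w2(0,.05,.03)))
plan((.611,-.291,.145,1.63))
E
```

```text
time: 32.52
tcp_pos: [0.6057, -0.2542, 0.153]
ee_rot: [[-0.058, 0.998, -0.0], [0.998, 0.058, -0.0], [-0.0, -0.0, -1.0]]
force: [0.1, 1.0, -0.6]
gripper_width: 0.0922
grip_force: 0.0
[(array([340, 195,  22,  28, 510], dtype=int32), array([350. , 207.9])), (array([330, 224,  25,   6,  80], dtype=int32), array([338.5, 227.5]))]
[(array([340, 195,  22,  28, 505], dtype=int32), array([349.9, 207.9])), (array([330, 224,  25,   6,  81], dtype=int32), array([338.5, 227.5]))]
[308.74764866 258.32751033] [327.7633764  253.11359225] [326.82931676 277.31464703]
t32.6 tcp [ 0.6053 -0.2507  0.1532] yaw 1.632 w 0.0921 g 0.0 F [-1.  -0.1  0.3] q6 -0.64
  off [-0.1352  0.0108  0.0272] rz 0.0007 tilt [ 0.001 -0.001]
```

```bash
python3 -m pendant '{"offset":[[-0.135,0.011,0],[-0.135,0.011,0],[-0.135,0.011,0.15],[-0.135,0.011,0.3],[-0.135,0.011,0.4],[-0.135,0.011,0.44],[-0.135,0.011,0.457],[-0.135,0.011,0.457]],"rotation":[[0,0,0],[0,0,0],[0,0,0],[0,0,0],[0,0,0],[0,0,0],[0,0,0],[0,0,0]],"gripper":[-1,-1,-1,-1,-1,-1,-1,-1]}'
python3 -m pendant '{"offset":[[0,0,0],[0,0,0],[0,0,0],[0,0,0],[0,0,0],[0,0,0],[0,0,0],[0,0,-0.1],[0,0,-0.25],[0,0,-0.35],[0,0,-0.35]],"rotation":[[0,0,0],[0,0,0],[0,0,0],[0,0,0],[0,0,0],[0,0,0],[0,0,0],[0,0,0],[0,0,0],[0,0,0],[0,0,0]],"gripper":[1,1,1,1,1,1,1,1,1,1,1]}'
python3 - <<'E'
from h import *
plan((*w2(0,-.04,.12),1.63),(*w2(0,-.04,.048),1.63))
E
```

```text
time: 33.62
tcp_pos: [0.6121, -0.2913, 0.0178]
ee_rot: [[-0.062, 0.998, 0.002], [0.998, 0.062, -0.001], [-0.001, 0.001, -1.0]]
force: [1.0, -0.3, -0.4]
gripper_width: 0.0923
grip_force: 0.0
time: 35.0
tcp_pos: [0.6131, -0.2921, 0.1237]
ee_rot: [[-0.062, 0.998, 0.005], [0.998, 0.062, -0.003], [-0.003, 0.004, -1.0]]
force: [0.6, 0.1, -1.6]
gripper_width: 0.0607
grip_force: 30.0
t35.0 tcp [ 0.6131 -0.2921  0.1237] yaw 1.633 w 0.0607 g 30.0 F [ 0.6  0.1 -1.6] q6 -0.68
  off [ 0.7881 -0.207   0.009 ] rz 0.0009 tilt [-0.003  0.004]
  off [ 0.7889 -0.2081  0.249 ] rz 0.0009 tilt [-0.003  0.004]
```

Run:
```python
from h import *
t=snap('top');d=snap('side')
a=cv2.resize(cv2.cvtColor(t['frame'],4)[200:320,240:420],(540,360),interpolation=3)[:,:390];b=cv2.resize(cv2.cvtColor(d['frame'],4)[200:350,250:410],(384,360),interpolation=3)
cv2.imwrite('pics/k.png',np.hstack([a,b]))
print((proj(t,w2(0,.05,.096))-[240,200])*3,(proj(d,w2(0,.05,.096))-[250,200])*2.4+[390,0])
```

```text
[206.24294597 174.98253098] [576.63210336 127.47262141]
```

View pics/k.png

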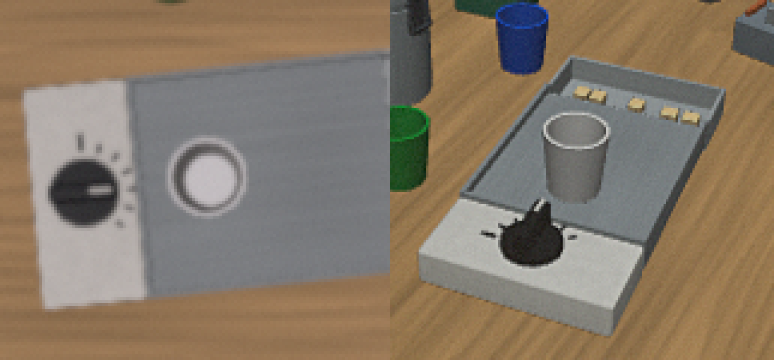

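The left cup stands upright on the plate, with its rim at crop (206,176) as predicted. The dial pointer is at tick 4, and the lumps are in the tray. Now I'll place the second cup.

```bash
python3 -m pendant '{"offset":[[0.13,-0.035,0],[0.26,-0.07,0],[0.4,-0.105,0],[0.53,-0.14,0],[0.66,-0.175,0],[0.789,-0.208,0],[0.789,-0.208,0],[0.789,-0.208,0.1],[0.789,-0.208,0.18],[0.789,-0.208,0.22],[0.789,-0.208,0.245],[0.789,-0.208,0.245]],"rotation":[[0,0,0],[0,0,0],[0,0,0],[0,0,0],[0,0,0],[0,0,0],[0,0,0],[0,0,0],[0,0,0],[0,0,0],[0,0,0],[0,0,0]],"gripper":[1,1,1,1,1,1,1,1,1,1,1,1]}'
python3 - <<'E'
from h import *
plan((*w2(0,-.04,.0475),1.63))
E
```

```text
time: 36.6
tcp_pos: [0.5347, -0.0592, 0.0481]
ee_rot: [[-0.062, 0.998, 0.0], [0.998, 0.062, -0.0], [-0.0, 0.0, -1.0]]
force: [-0.4, -0.6, -3.0]
gripper_width: 0.0609
grip_force: 30.0
t36.6 tcp [ 0.5347 -0.0592  0.0481] yaw 1.633 w 0.0609 g 30.0 F [-0.4 -0.6 -3. ] q6 -0.40
  off [-0.0028  0.0054  0.0018] rz 0.0008 tilt [-0.  0.]
```

```bash
python3 -m pendant '{"offset":[[0,0,0.003],[0,0,0.003],[0,0,0.003],[0,0,0.003],[0,0,0.003],[0,0,-0.15],[0,0,-0.3],[-0.1,-0.1,-0.4],[-0.3,-0.2,-0.4],[-0.5,-0.3,-0.4],[-0.7,-0.4,-0.4],[-0.7,-0.4,-0.4]],"rotation":[[0,0,0],[0,0,0],[0,0,0],[0,0,0],[0,0,0],[0,0,0],[0,0,0],[0,0,0],[0,0,0],[0,0,0.03],[0,0,0.06],[0,0,0.06]],"gripper":[1,-1,-1,-1,-1,-1,-1,-1,-1,-1,-1,-1]}'
python3 - <<'E'
from h import *
t=snap('top');d=snap('side')
a=cv2.resize(cv2.cvtColor(t['frame'],4)[200:320,240:420],(540,360),interpolation=3)[:,:500];b=cv2.resize(cv2.cvtColor(d['frame'],4)[200:350,250:410],(384,360),interpolation=3)[:,:290]
cv2.imwrite('pics/k2.png',np.hstack([a,b]))
a=-.175;u=np.array([np.cos(a),np.sin(a)]);C=np.array([.45,-.366]);y=a+np.pi/2
plan(*[(*(C+k*u),z,y) for k,z in((-.09,.167),(-.09,.087),(-.012,.087),(-.03,.087))])
E
```

```text
time: 38.1
tcp_pos: [0.4263, -0.2788, 0.1682]
ee_rot: [[0.131, 0.991, 0.0], [0.991, -0.131, -0.001], [-0.001, 0.0, -1.0]]
force: [0.0, 0.9, 0.4]
gripper_width: 0.0918
grip_force: 0.0
t38.2 tcp [ 0.4272 -0.2767  0.168 ] yaw 1.443 w 0.0919 g 0.0 F [-0.1 -0.5 -0.5] q6 -0.68
  off [-0.2714 -0.1863  0.0031] rz 0.0149 tilt [ 0. -0.]
  off [-0.2714 -0.1863  0.2698] rz 0.0149 tilt [ 0. -0.]
  off [-0.2836  0.0735  0.2698] rz 0.0149 tilt [ 0. -0.]
  off [-0.2808  0.0135  0.2698] rz 0.0149 tilt [ 0. -0.]
```

View pics/k2.png

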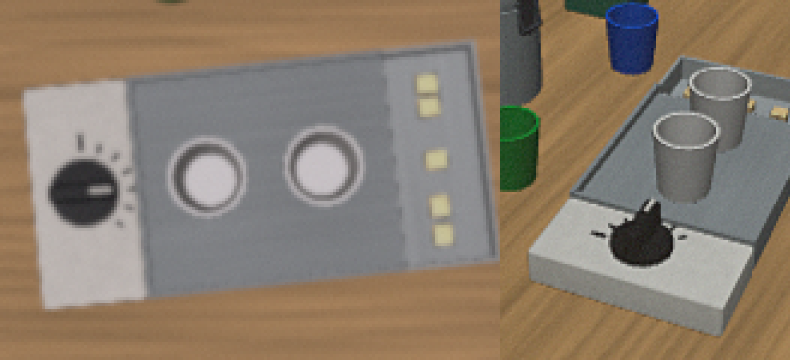

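Both cups stand upright on the plate, at crop (206,176) and (323,166). All five lumps are in the tray and the dial is at 4. Next I'll switch on, and start with the fingers closed beside the lever at a safe height.

```bash
python3 -m pendant '{"offset":[[-0.13,-0.1,0],[-0.27,-0.187,0],[-0.27,-0.187,0],[-0.27,-0.187,0],[-0.27,-0.187,0],[-0.27,-0.187,0],[-0.27,-0.187,0],[-0.27,-0.187,0.15],[-0.27,-0.187,0.27],[-0.27,-0.187,0.27]],"rotation":[[0,0,0.015],[0,0,0.015],[0,0,0.015],[0,0,0.015],[0,0,0.015],[0,0,0.015],[0,0,0.015],[0,0,0.015],[0,0,0.015],[0,0,0.015]],"gripper":[1,1,1,1,1,1,1,1,1,1]}'
python3 -m pendant '{"offset":[[0,0.04,0],[0,0.08,0],[0,0.12,0],[0,0.16,0],[0,0.2,0],[0,0.23,0],[0,0.26,0],[0,0.26,0],[0,0.2,0],[0,0.1,0],[0,0,0],[0,0,0]],"rotation":[[0,0,0],[0,0,0],[0,0,0],[0,0,0],[0,0,0],[0,0,0],[0,0,0],[0,0,0],[0,0,0],[0,0,0],[0,0,0],[0,0,0]],"gripper":[1,1,1,1,1,1,1,1,1,1,1,1]}'
python3 -m pendant '{"offset":[[0,0,-0.2],[0,0,-0.4],[0,0,-0.4]],"rotation":[[0,0,0],[0,0,0],[0,0,0]],"gripper":[1,1,1]}'
python3 - <<'E'
from h import *
s=snap('side','z.png');f=cv2.cvtColor(s['frame'],4)
m=(f[150:215,385:440].max(2)<45).astype('uint8');n,_,st,ce=cv2.connectedComponentsWithStats(m);print([(ce[i]+[385,150],st[i,4]) for i in range(1,n) if st[i,4]>15])
plan();cups(snap('top'))
k=[cv2.imread('pics/'+n) for n in('d1.png','z.png')]
R={'lumps':(232,255,325,382),'scr':(375,465,245,340),'cupL':(240,290,300,345)}
for a,(b,c,d,e) in R.items(): print(a,np.abs(k[0][b:c,d:e].astype(int)-k[1][b:c,d:e]).mean().round(1))
E
```

```text
time: 39.45
tcp_pos: [0.3604, -0.3468, 0.0843]
ee_rot: [[0.173, 0.985, -0.004], [0.985, -0.173, 0.006], [0.005, -0.004, -1.0]]
force: [0.3, 0.1, 0.8]
gripper_width: 0.0004
grip_force: 0.0
time: 40.95
tcp_pos: [0.3604, -0.3486, 0.0867]
ee_rot: [[0.175, 0.985, -0.001], [0.985, -0.175, 0.001], [0.001, -0.001, -1.0]]
force: [0.4, 0.5, 0.7]
gripper_width: 0.0005
grip_force: 0.0
time: 41.32
tcp_pos: [0.3645, -0.3525, 0.2132]
ee_rot: [[0.172, 0.985, 0.007], [0.985, -0.172, -0.01], [-0.009, 0.008, -1.0]]
force: [0.7, -0.2, -0.2]
gripper_width: 0.0006
grip_force: 0.0
[(array([398.45098039, 166.54901961]), np.int32(51)), (array([420.55932203, 171.98305085]), np.int32(59)), (array([403.70786517, 182.79775281]), np.int32(89))]
t41.4 tcp [ 0.3633 -0.3508  0.2097] yaw 1.397 w 0.0002 g 0.0 F [-0.3  0.2 -0.9] q6 -0.83
lumps 17.9
scr 4.0
cupL 24.6
```

The lever bar is at (403.7,182.8), which is the on position. I'll check that the plate hasn't changed since the last view, then hand in.

Run:
```python
from h import *
t=snap('top');d=snap('side')
a=cv2.resize(cv2.cvtColor(t['frame'],4)[200:320,240:420],(540,360),interpolation=3)[:,:500];b=cv2.resize(cv2.cvtColor(d['frame'],4)[200:350,250:410],(384,360),interpolation=3)[:,:290]
k=np.abs(np.hstack([a,b]).astype(int)-cv2.imread('pics/k2.png')).max(2)
print('changed px top',(k[:,:500]>40).sum(),'side',(k[:,500:]>40).sum(),'robot force',manip.observe()['force'].round(1))
if (k[40:310,20:500]>40).sum()<300: print(manip.sign_off())
```

```text
changed px top 0 side 0 robot force [0.5 0.2 0.1]
the job is handed in; nothing more can be done
None
```

The job is done and handed in; no verdict came back. My last camera checks showed all five lumps in the crumb tray, the scraper in the middle of the trivet, the dial at 4, both white cups upright on the plate and the isolator back on.

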